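# Clear the watch-timing bench

## Task

The watches have come off the timing machine: put each loose watch head back into the job tray that holds its own bracelet (gold with gold, steel with steel, black with black), dial up in the middle of the round felt pad, and put the loose white case-press die flat into the empty recess of the die rack, hole up. Set each piece down gently, never dropping it, and leave the loupe and the tweezers where they lie.

Things in the scene. Friction and masses are not known exactly. Their poses are not given: they have to be found in the camera images.
- watch_gold: watch head, no bracelet: yellow-gold case, pale gold dial. 38 mm across, 48 over the lugs, 12 thick, ~85 g, lying dial up. Origin: centre of underside; z up, y to 12 o'clock (lugs along +y and -y), x to 3 o'clock. Grip the flanks along x: 21.5 mm from the origin on the +x side (crown and its guards, flush), 19 on the other; flank 2 to 8.5 mm above the underside (guards 3 to 8).
- watch_steel: watch head, no bracelet: bright steel case, blue dial and blue bezel ring. 40 mm across, 50 over the lugs, 12 thick, ~85 g, lying dial up. Origin: centre of underside; z up, y to 12 o'clock (lugs along +y and -y), x to 3 o'clock. Grip the flanks along x: 22.5 mm from the origin on the +x side (crown and its guards, flush), 20 on the other; flank 2 to 8.5 mm above the underside (guards 3 to 8).
- watch_black: watch head, no bracelet: black case and dial, orange hands. 42 mm across, 52 over the lugs, 12 thick, ~85 g, lying dial up. Origin: centre of underside; z up, y to 12 o'clock (lugs along +y and -y), x to 3 o'clock. Grip the flanks along x: 23.5 mm from the origin on the +x side (crown and its guards, flush), 21 on the other; flank 2 to 8.5 mm above the underside (guards 3 to 8).
- die: loose case-press die: white plastic disc, 40 mm diameter (38 in its lowest 5 mm), 18 mm high, about 35 g, brass-bushed hole in its top, lying flat on the bench, hole up. Origin: centre of its underside, z up.
- tray_gold: job tray with a yellow-gold link bracelet: white, green lined, fixed, 150 x 105 mm, walls 12 high. Origin: on the bench under the centre of its round cream felt pad (58 mm diameter, top 5 mm above the bench, liner around it 3); z up, x from pad to bracelet. Pad bay: x -42 to +47, y -49 to +49 mm; then a 2 mm divider and the bracelet, 21 mm high, x +53 to +97.
- tray_steel: job tray with a bright steel link bracelet: white, green lined, fixed, 150 x 105 mm, walls 12 high. Origin: on the bench under the centre of its round cream felt pad (58 mm diameter, top 5 mm above the bench, liner around it 3); z up, x from pad to bracelet. Pad bay: x -42 to +47, y -49 to +49 mm; then a 2 mm divider and the bracelet, 21 mm high, x +53 to +97.
- tray_black: job tray with a black link bracelet: white, green lined, fixed, 150 x 105 mm, walls 12 high. Origin: on the bench under the centre of its round cream felt pad (58 mm diameter, top 5 mm above the bench, liner around it 3); z up, x from pad to bracelet. Pad bay: x -42 to +47, y -49 to +49 mm; then a 2 mm divider and the bracelet, 21 mm high, x +53 to +97.
- die_rack: die rack: fixed wooden block 150 x 105 mm, 10 high, with one empty dark round recess (58 mm diameter, floor 6 mm above the bench) and five other black or white dies beyond it. Origin: on the bench under the recess's centre; z up, x towards the other dies, which start 39 mm from the origin and are 25 mm high above the bench. Block: x -45 to +105, y -52 to +52 mm.
- loupe: bystander, stays put: black eyeglass (loupe), loose, 32 mm diameter, 30 mm high, standing on its narrow end. Origin: centre of its underside.
- tweezers: bystander, stays put: steel tweezers, loose, 130 mm long (from -70 to +62 mm along its x), 9 mm wide, 9 mm high. Origin: middle of the underside.
Things that resemble listed ones, but are neither listed nor needed, are in the scene too. Leave any orange or purple look-alike of the tray_black alone. There is more than one size of the watch_steel; the job needs the smaller.

How it is judged:
By the outcome, as a careful person would: the job done as asked, in the order asked, and still so for the second after the job is handed in, with the robot touching nothing.
It also fails if it takes over 93 s, if anything falls off the work surface, if the arm or the gripper's body presses on something with over 40 N, if the wrist force passes 120 N, or if a joint passes its speed limit or range.

## Robot

A 6-joint arm with a two-finger parallel gripper is mounted at the origin on the work surface. World frame = base frame: x ahead of the robot, y to its left, z up, the work surface at z = 0. Lengths are in m, angles in rad, forces in N, time in s.
With the tool pointing down it reaches from about 0.275 to 0.975 m from the base axis. Payload 8.4 kg.
Tool frame: the origin (TCP) lies midway between the tips of the shut fingers; the grasp point (between the pads) lies 19 mm behind it; z points along the fingers, y is the line along which they close (so a half turn about z gives the same grasp; the last joint's range is limited). The gripper opens to 92 mm and grips with 3 to 60 N. Pads are 20 mm wide; open, the fingers measure 128 mm over their backs; the gripper's body (75 mm by 189 mm) begins 69 mm behind the grasp point.
Start: joints at [-0.002, 0.353, 1.633, -0, 1.155, -0.002], TCP at [0.625, -0, 0.215] pointing down, gripper open.
Joint ranges: [-2.63, 2.63], [-0.92, 2.1], [0.06, 2.66], [-1.3, 4.44], [0, 2.69], [-3.02, 3.02]. Speed limits (rad/s): [2.22, 2.22, 2.79, 3.14, 3.14, 3.14].

## Interface

Orientations are given as a unit quaternion [w, x, y, z].
In Python, from station import env gives the robot as it stands.
- The arm moves only by the tool carry_out, never from a script. Its arguments are lists of equal length, an entry for each row: "jaw": the opening, from 0 (shut) to 1 (fully open); "dp": the shift along the world's x, y, z in cm, a list of three; "rot": the turn, a rotation vector about the world's x, y, z in rad, a list of three. In form: {"jaw": [jaw, ...], "dp": [[tx, ty, tz], ...], "rot": [[wx, wy, wz], ...]}. A call has 1 to 5 rows; each row shifts and turns the commanded pose from where the row before left it; what a row does not reach is not made up. A row lasts 1/10 s, in which the tool goes at most 50 mm and 8.59 degrees, less where a joint would pass 70% of its speed; a pose out of reach is approached as far as the arm can. A call with a gripper value outside its range is refused whole. The fingers move at their own pace and stop on an object; the grip force is fixed at half the most. Time passes only in rows, so rows that do not move let the fingers close. It gives the time, the measured TCP pose, the force, the opening and the grip force at its end, in the units of the state.
- env.state(): the state, without advancing time (a new reading comes with each control period).
- env.read_camera(name): name is "scene" or "side" or "wrist"; returns the picture (400x640x3 uint8, red, green, blue); there is no depth.
- env.get_calibration(name): a dict with "fovy" (degrees; the focal length in pixels is half the picture's height over the tangent of half this angle, whatever the lens; pixels are square), "cx", "cy" (the principal point, pixels), "rvec" (rotation vector, rad) and "tvec" (3), from world to camera coordinates, as OpenCV has them; the wrist camera has in their place "T_tool_cam" (4x4, takes a point from camera to tool coordinates, whose origin is the TCP and whose axes are the flange's). Camera axes: x right, y down, z forward; pixel columns grow to the right and rows downward; lengths in m; the calibration is good to about 2 mm. The wrist camera is an equidistant fisheye: a pixel r from the principal point sees the ray r / f radians off the axis. A picture is of the moment at which its call begins: read the wrist's pose just before it. get_calibration takes no time and is no camera call.
- env.sign_off(): hands the job in; it is judged then, once.
Trained networks look in the newest picture that a camera, given by its name, has taken for a name from the list of things; names that differ only in an ending like _2 or _b are one class to them, and where a whole thing is asked for, a point or a joint stands for the part that bears it (a point fixed in the world has none). Each returns a list of dicts, best first, with "score" (0 to 1); they miss things now and then, are a little off and sometimes report something else, mostly with a low value. They report only what shows in the picture. A call takes as long as a camera call. They do not tell look-alikes from the thing itself.
- env.masks_of(camera, name): "pixels" (400x640 bool, what is visible of it) and "centre" ([column, row] as shares, 0 to 1, of the picture: columns of its width, rows of its height, amid what is visible of it).
- env.place_of(camera, name): "centre" ([column, row] as shares, 0 to 1, of the picture: columns of its width, rows of its height: a listed point, or the origin of a listed thing).
The state is a dict: "clock": time; "joints": joint angles; "joint_vel": joint speeds; "joint_torque": joint torques, N m; "position": TCP position; "ee_rot": TCP orientation; "contact_force": force on the tool from outside, world axes, zero at the start; "ft_torque": the same for the moment, N m; "opening": finger opening in m; "gripper_force": force on a finger pad.
Only numpy, scipy, OpenCV 4.12 (cv2) and the standard library are available. Lean on these libraries where they do the work, as an engineer would, in place of code of your own. Each camera call takes 0.05 s, during which the arm holds its last target. There are 200 camera calls.

## Working session

There is one attempt and no reset: what is moved stays moved. The work goes in short steps, Python scripts to look and compute and a tool call to move; the robot and the scene stay as the last step left them, time stands still between calls to the robot, and variables do not carry over. Pictures are saved under pics/ and viewed, at most 14 in all, crops included, and the job is handed in when it is done.

Besides the shell and the picture viewer there is one more tool, called as name(argument=value, ...) on one line, values as JSON. carry_out: Moves the arm, as the interface text tells. Its arguments: {"type":"object","properties":{"jaw":{"type":"array","items":{"type":"number"}},"dp":{"type":"array","items":{"type":"array","items":{"type":"number"}}},"rot":{"type":"array","items":{"type":"array","items":{"type":"number"}}}},"required":["jaw","dp","rot"]}

```bash
mkdir -p pics
cat > h.py <<'E'
import numpy as np, cv2
from scipy.spatial.transform import Rotation as R
from station import env
def ray(cam,px,st=None):
    c=env.get_calibration(cam); f=200/np.tan(np.radians(c['fovy'])/2)
    d=(np.array(px,float)-[c['cx'],c['cy']])
    if cam=='wrist':
        st=st or env.state()
        r=np.linalg.norm(d); th=r/f
        v=np.array([*(d/max(r,1e-9)*np.sin(th)),np.cos(th)])
        T=np.array(c['T_tool_cam']); q=st['ee_rot']
        Rw=R.from_quat([q[1],q[2],q[3],q[0]]).as_matrix()
        return Rw@T[:3,3]+st['position'], Rw@T[:3,:3]@v
    M=cv2.Rodrigues(np.array(c['rvec'],float))[0]; t=np.array(c['tvec']).ravel()
    return -M.T@t, M.T@np.array([*(d/f),1])
def onz(cam,px,z,st=None):
    o,d=ray(cam,px,st); return o+d*(z-o[2])/d[2]
def pix(cam,P,st):
    c=env.get_calibration(cam); f=200/np.tan(np.radians(c['fovy'])/2)
    if cam=='wrist':
        q=st['ee_rot'];Rw=R.from_quat([q[1],q[2],q[3],q[0]]).as_matrix();T=np.array(c['T_tool_cam'])
        v=T[:3,:3].T@(Rw.T@(np.array(P)-st['position'])-T[:3,3])
        r=np.hypot(v[0],v[1]); return f*np.arctan2(r,v[2])*v[:2]/r+[c['cx'],c['cy']]
    M=cv2.Rodrigues(np.array(c['rvec'],float))[0]; v=M@P+np.array(c['tvec']).ravel()
    return v[:2]/v[2]*f+[c['cx'],c['cy']]
def snap(cam,name):
    im=env.read_camera(cam); cv2.imwrite(f'pics/{name}.png',im[:,:,::-1]); return im
NAMES='watch_gold watch_steel watch_black die tray_gold tray_steel tray_black die_rack loupe tweezers'.split()
E
python3 - <<'E'
from h import *
s=env.state(); print(s['clock'],s['position'],s['ee_rot'])
for c in ['scene','side','wrist']:
    print(c,env.get_calibration(c)); snap(c,c+'0')
for n in NAMES:
    for d in env.place_of('scene',n)[:5]:
        p=np.array(d['centre'])*[640,400]; print(n,round(d['score'],2),p.round(),onz('scene',p,0)[:2].round(3))
E
```

```text
0.0 [6.24506079e-01 3.28895677e-06 2.13867780e-01] [-4.95254200e-04  7.07103055e-01  7.07110167e-01 -4.86429076e-04]
scene {'fovy': 53.008681670409615, 'cx': 315.02967065017265, 'cy': 198.56855656103906, 'rvec': array([ 1.84188161,  1.59308754, -0.70227001]), 'tvec': array([-0.04241363, -0.28692539,  1.26454797])}
side {'fovy': 52.92217580073469, 'cx': 312.91217294258854, 'cy': 189.48909639034696, 'rvec': array([ 2.301126  , -0.35485997,  0.15339904]), 'tvec': array([-0.44130051,  0.12119388,  0.96135576])}
wrist {'fovy': 65.70646984690485, 'cx': 319.87584483041826, 'cy': 205.43665489092004, 'T_tool_cam': array([[-4.00248667e-04, -9.58270655e-01, -2.85862188e-01,
         8.08561492e-02],
       [ 9.99999665e-01, -5.87788974e-04,  5.70248181e-04,
        -6.48341925e-05],
       [-7.14478740e-04, -2.85861864e-01,  9.58270569e-01,
        -1.70017136e-01],
       [ 0.00000000e+00,  0.00000000e+00,  0.00000000e+00,
         1.00000000e+00]])}
watch_gold 0.47 [358. 208.] [0.47  0.076]
watch_steel 0.91 [307. 235.] [ 0.537 -0.05 ]
watch_steel 0.47 [283. 203.] [ 0.429 -0.093]
die 0.69 [192. 230.] [ 0.482 -0.301]
tray_gold 0.88 [458. 246.] [0.613 0.26 ]
tray_steel 0.77 [202. 281.] [ 0.626 -0.269]
tray_black 0.94 [386. 253.] [0.61  0.106]
tray_black 0.56 [190. 166.] [ 0.251 -0.325]
die_rack 0.73 [285. 279.] [ 0.643 -0.109]
loupe 0.54 [324. 202.] [0.439 0.002]
tweezers 0.67 [238. 206.] [ 0.42  -0.199]
```

View pics/scene0.png

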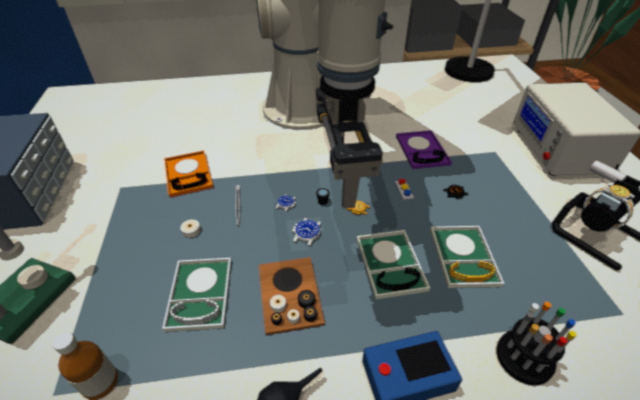

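View pics/wrist0.png

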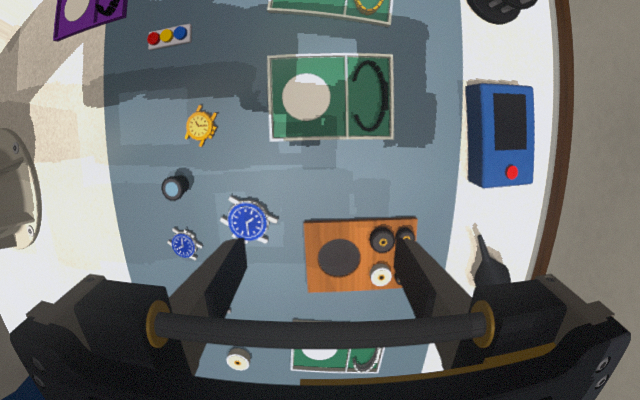

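The scene view shows these pieces:
- gold watch at (358,208)
- two blue steel watches, large at (307,231) and small at (286,202); I take the small one
- black watch, likely at (456,191)
- die at (190,229)
- trays: steel (202,281), black (386,253), gold (460,246); the orange (188,175) and purple (424,148) ones are look-alikes
- rack recess at (287,279)

The wrist view has gold at (201,125), small steel at (184,243) and large steel at (247,220). I'll confirm the watches in one enlarged crop.

Run:
```python
from h import *
im=cv2.imread('pics/scene0.png')[165:255,270:480]; cv2.imwrite('pics/crop0.png',cv2.resize(im,None,fx=3.8,fy=3.8,interpolation=cv2.INTER_CUBIC))
s=env.state()
for c in ['wrist','side']:
  for n in NAMES:
    z={'watch':0.0,'tray_':0.0,'die_r':0.0}.get(n[:5],0)
    for d in env.place_of(c,n)[:4]:
        p=np.array(d['centre'])*[640,400]; print(c,n,round(d['score'],2),p.round(),onz(c,p,z,s)[:2].round(3))
print(onz('scene',(456,191),.008), s['joints'])
```

```text
wrist watch_gold 0.97 [201. 123.] [0.472 0.076]
wrist watch_steel 0.93 [183. 239.] [ 0.427 -0.085]
wrist watch_steel 0.76 [251. 220.] [ 0.534 -0.054]
wrist die 0.85 [239. 353.] [ 0.486 -0.297]
wrist tray_steel 0.97 [319. 347.] [ 0.623 -0.275]
wrist tray_black 0.92 [76.  2.] [0.238 0.303]
wrist die_rack 0.75 [338. 252.] [ 0.649 -0.1  ]
wrist die_rack 0.28 [321. 345.] [ 0.626 -0.27 ]
wrist loupe 0.73 [180. 181.] [0.435 0.001]
side watch_gold 0.59 [309. 184.] [0.471 0.059]
side watch_steel 0.9 [345. 209.] [ 0.531 -0.06 ]
side watch_steel 0.68 [311. 226.] [ 0.43  -0.088]
side watch_steel 0.4 [333. 132.] [0.615 0.271]
side watch_black 0.51 [281. 136.] [0.453 0.302]
side watch_black 0.2 [301. 201.] [0.432 0.005]
side die 0.84 [369. 292.] [ 0.492 -0.306]
side tray_gold 0.94 [335. 133.] [0.619 0.265]
side tray_steel 0.67 [417. 267.] [ 0.62  -0.277]
side tray_steel 0.58 [323. 261.] [ 0.425 -0.198]
side tray_black 0.81 [349. 166.] [0.604 0.099]
side tray_black 0.77 [213. 146.] [0.241 0.315]
side tray_black 0.6 [260. 334.] [ 0.251 -0.328]
side die_rack 0.64 [394. 213.] [ 0.645 -0.109]
side loupe 0.47 [305. 204.] [ 0.438 -0.012]
side tweezers 0.55 [324. 261.] [ 0.426 -0.2  ]
[0.45572672 0.31887869 0.008     ] [-2.40719697e-03  3.52968555e-01  1.63338615e+00 -2.99724573e-05
  1.15518743e+00 -2.39000879e-03]
```

View pics/crop0.png

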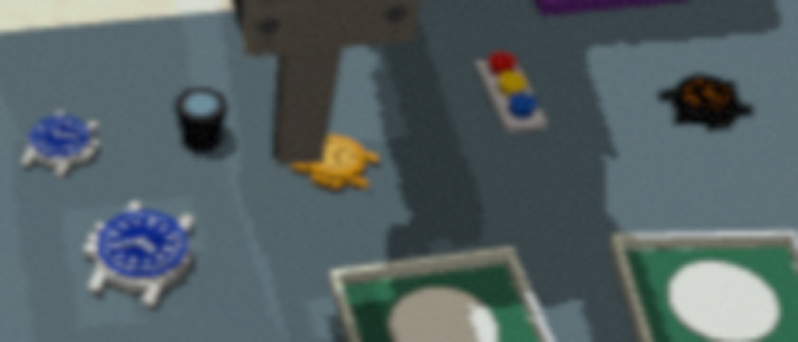

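View pics/side0.png

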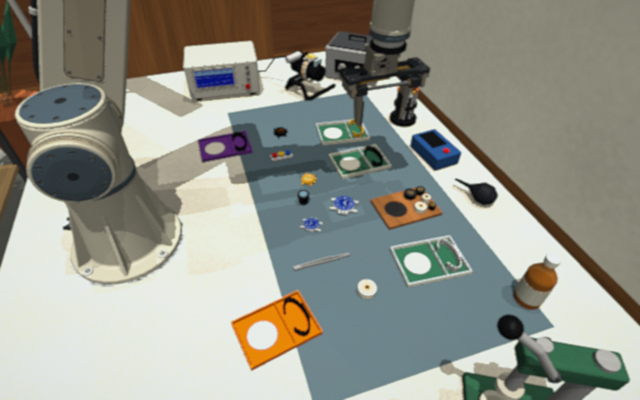

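The crop confirms three things. The small blue watch at scene (286,202) is clearly smaller than the one at (307,231). The gold watch is at (358,208). The watch with orange hands at (456,191) is the only black one. I'm going above the gold watch.

carry_out(jaw=[0.8, 0.8, 0.8, 0.8, 0.8], dp=[[-3.06, 1.52, -2.3], [-3.06, 1.52, -2.3], [-3.06, 1.52, -2.3], [-3.06, 1.52, -2.3], [-3.06, 1.52, -2.3]], rot=[[0, 0, 0], [0, 0, 0], [0, 0, 0], [0, 0, 0], [0, 0, 0]])

```text
clock: 2.15
position: [0.4709, 0.0764, 0.099]
ee_rot: [0.0, 0.707, 0.707, 0.0]
contact_force: [0.1, -0.1, 0.3]
opening: 0.0736
gripper_force: 0.0
```

carry_out(jaw=[0.8, 0.8], dp=[[0, 0, 0], [0, 0, 0]], rot=[[0, 0, 0], [0, 0, 0]])

```text
clock: 2.35
position: [0.472, 0.0763, 0.0997]
ee_rot: [0.0, 0.707, 0.707, -0.0]
contact_force: [0.7, 0.4, 0.6]
opening: 0.0736
gripper_force: 0.0
```

```bash
cat > look.py <<'E'
import sys
from h import *
# look.py name tag : position, mask orientation, saved metric top view (0.25 mm/px, up=+y, right=+x)
n,tag=sys.argv[1],sys.argv[2]; z=float(sys.argv[3]) if len(sys.argv)>3 else 0.008
s=env.state(); im=snap('wrist',tag); print(s['clock'],s['position'].round(4),np.round(s['ee_rot'],3),round(s['opening'],4),s['joints'].round(2))
best=None
for d in env.place_of('wrist',n)[:3]:
    p=np.array(d['centre'])*[640,400]; w=onz('wrist',p,0,s); print('place',round(d['score'],2),p.round(),w[:2].round(4))
    if best is None or np.linalg.norm(w[:2]-s['position'][:2])<np.linalg.norm(best[:2]-s['position'][:2]): best=w
if best is None: best=s['position'].copy()
H=70; L=np.arange(-H,H,0.5)/1000
X,Y=np.meshgrid(best[0]+L,best[1]-L)
m=np.array([[pix('wrist',[x,y,z],s) for x,y in zip(a,b)] for a,b in zip(X,Y)],np.float32)
top=cv2.resize(cv2.remap(im,m[:,:,0],m[:,:,1],cv2.INTER_LINEAR),(560,560)) # 4 px/mm
cv2.drawMarker(top,(280,280),(255,0,255),0,12,1)
cv2.imwrite(f'pics/{tag}_top.png',top[:,:,::-1])
for d in env.masks_of('wrist',n)[:2]:
    v,u=np.nonzero(d['pixels']); P=np.array([onz('wrist',q,z,s)[:2] for q in zip(u,v)],np.float32)*1000
    r=cv2.minAreaRect(P); c=np.cov((P-P.mean(0)).T); w,V=np.linalg.eigh(c)
    print('mask',round(d['score'],2),'mean',P.mean(0).round(1),'rect',np.round(r[0],1),np.round(r[1],1),round(r[2],1),'major',round(np.degrees(np.arctan2(V[1,1],V[0,1])),1),np.sqrt(w).round(1))
E
python3 look.py watch_gold g1
```

```text
2.35 [0.472  0.0763 0.0997] [ 0.     0.707  0.707 -0.   ] 0.0736 [ 0.16  0.28  2.04 -0.    0.82  0.16]
place 0.75 [320. 210.] [0.4719 0.0727]Traceback (most recent call last):
  File "look.py", line 13, in <module>
    m=np.array([[pix('wrist',[x,y,z],s) for x,y in zip(a,b)] for a,b in zip(X,Y)],np.float32)
                 ~~~^^^^^^^^^^^^^^^^^^^
  File "h.py", line 19, in pix
    c=env.get_calibration(cam); f=200/np.tan(np.radians(c['fovy'])/2)
ValueError: time passes only in moves, steps and waits
```

```bash
sed -i 's/env\.get_calibration(cam)/CAL(cam)/; s/^def ray/import functools\n@functools.cache\ndef CAL(c): return env.get_calibration(c)\ndef ray/' h.py
python3 look.py watch_gold g1
```

```text
2.45 [0.474  0.076  0.1005] [0.001 0.707 0.707 0.001] 0.0733 [ 0.16  0.28  2.04 -0.    0.82  0.16]
place 0.63 [316. 206.] [0.4711 0.0753]
mask 0.64 mean [472.2  75. ] rect [473.5  74.7] [47.2 39.4] 63.3 major 71.1 [10.  10.9]
```

View pics/g1_top.png

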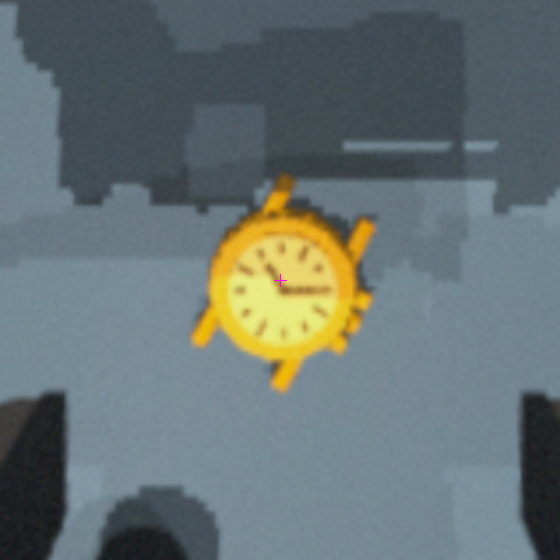

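The top view shows the gold watch at about (284,284), with its lugs at 61° and the crown to the lower right, so I grip along −28° with centre (0.473, 0.0742).

carry_out(jaw=[0.8, 0.8, 0.8, 0.8, 0.8], dp=[[0.05, -0.09, -2], [0.05, -0.09, -2], [0, 0, -2], [0, 0, -2], [0, 0, -0.9]], rot=[[0, 0, -0.122], [0, 0, -0.122], [0, 0, -0.122], [0, 0, -0.122], [0, 0, 0]])

```text
clock: 3.1
position: [0.473, 0.0738, 0.0095]
ee_rot: [-0.0, 0.858, 0.514, -0.0]
contact_force: [0.1, -0.3, 0.3]
opening: 0.0736
gripper_force: 0.0
```

carry_out(jaw=[0.8, 0.8, 0.4, 0.4, 0.4], dp=[[0, 0, -0.8], [0, 0, 0], [0, 0, 0], [0, 0, 0], [0, 0, 0]], rot=[[0, 0, 0], [0, 0, 0], [0, 0, 0], [0, 0, 0], [0, 0, 0]])

```text
clock: 3.6
position: [0.4735, 0.0743, 0.0032]
ee_rot: [0.0, 0.857, 0.516, 0.001]
contact_force: [-0.0, -0.0, 0.0]
opening: 0.0513
gripper_force: 0.0
```

carry_out(jaw=[0.35, 0.3, 0.3], dp=[[0, 0, 0], [0, 0, 0], [0, 0, 0]], rot=[[0, 0, 0], [0, 0, 0], [0, 0, 0]])

```text
clock: 3.9
position: [0.4733, 0.0742, 0.0029]
ee_rot: [0.0, 0.857, 0.515, 0.0]
contact_force: [-1.5, -0.8, 5.0]
opening: 0.0394
gripper_force: 30.0
```

carry_out(jaw=[0.3, 0.3, 0.3, 0.3, 0.3], dp=[[0, 0, 1], [0, 0, 2], [0, 0, 3], [1.78, 2.38, 0.5], [1.78, 2.38, 0.5]], rot=[[0, 0, 0], [0, 0, 0], [0, 0, 0], [0, 0, -0.135], [0, 0, -0.135]])

```text
clock: 4.4
position: [0.5092, 0.1221, 0.0743]
ee_rot: [0.0, 0.92, 0.392, 0.001]
contact_force: [-0.2, -0.5, -0.8]
opening: 0.0397
gripper_force: 30.0
```

carry_out(jaw=[0.3, 0.3, 0.3, 0.3, 0.3], dp=[[1.78, 2.38, 0.5], [1.78, 2.38, 0.5], [1.78, 2.38, 0.5], [1.78, 2.38, 0.5], [1.78, 2.38, 0.5]], rot=[[0, 0, -0.135], [0, 0, -0.135], [0, 0, -0.135], [0, 0, -0.135], [0, 0, -0.135]])

```text
clock: 4.9
position: [0.5979, 0.2418, 0.0983]
ee_rot: [0.0, 0.998, 0.066, -0.0]
contact_force: [-0.1, 0.3, -1.5]
opening: 0.0395
gripper_force: 30.0
```

carry_out(jaw=[0.3, 0.3, 0.3], dp=[[1.78, 2.38, 0.5], [0, 0, 0], [0, 0, 0]], rot=[[0, 0, -0.135], [0, 0, 0], [0, 0, 0]])

```text
clock: 5.2
position: [0.6148, 0.2646, 0.1025]
ee_rot: [0.0, 1.0, 0.003, -0.0]
contact_force: [-0.2, 0.3, -1.5]
opening: 0.0393
gripper_force: 30.0
```

```bash
python3 look.py tray_gold tg 0.005
```

```text
5.2 [0.6148 0.2646 0.1025] [ 0.     1.     0.003 -0.   ] 0.0393 [ 0.4   0.53  1.62 -0.    0.99  1.97]
place 0.8 [322. 211.] [0.6093 0.2627]
mask 0.68 mean [654.6 258.1] rect [642.2 258.3] [108.4 149.9] 83.1 major 165.5 [31.4 37.3]
```

View pics/tg_top.png

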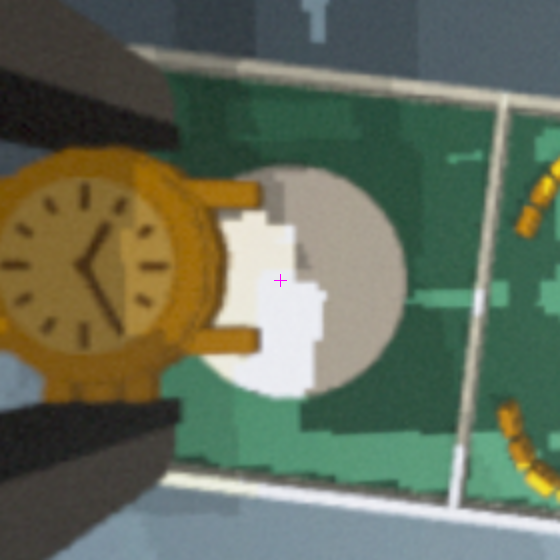

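The top view shows the gold pad centred at about (289,281), radius 116 px, with the tray turned −7°. That puts the pad centre at (0.612, 0.262), so I set down there.

carry_out(jaw=[0.3, 0.3, 0.3, 0.3, 0.3], dp=[[-0.28, -0.38, -3], [0, 0, -3], [0, 0, -2], [0, 0, -0.9], [0, 0, -0.4]], rot=[[0, 0, -0.06], [0, 0, -0.06], [0, 0, 0], [0, 0, 0], [0, 0, 0]])

```text
clock: 5.85
position: [0.6119, 0.26, 0.0088]
ee_rot: [0.0, 0.998, -0.058, -0.001]
contact_force: [0.3, -0.4, -1.5]
opening: 0.0392
gripper_force: 30.0
```

carry_out(jaw=[0.3, 0.3], dp=[[0, 0, -0.12], [0, 0, 0]], rot=[[0, 0, 0], [0, 0, 0]])

```text
clock: 6.05
position: [0.6132, 0.2609, 0.0093]
ee_rot: [-0.0, 0.998, -0.059, 0.001]
contact_force: [0.2, -0.6, -0.9]
opening: 0.039
gripper_force: 30.0
```

carry_out(jaw=[0.3, 0.3], dp=[[0, 0, -0.08], [0, 0, 0]], rot=[[0, 0, 0], [0, 0, 0]])

```text
clock: 6.25
position: [0.613, 0.261, 0.0083]
ee_rot: [-0.0, 0.998, -0.059, 0.0]
contact_force: [-0.6, -0.1, -1.7]
opening: 0.0394
gripper_force: 30.0
```

carry_out(jaw=[0.3, 0.3], dp=[[0, 0, -0.06], [0, 0, 0]], rot=[[0, 0, 0], [0, 0, 0]])

```text
clock: 6.45
position: [0.613, 0.261, 0.008]
ee_rot: [-0.0, 0.998, -0.059, 0.0]
contact_force: [-1.4, -0.3, 5.8]
opening: 0.0395
gripper_force: 30.0
```

carry_out(jaw=[0.3, 0.3], dp=[[0, 0, -0.05], [0, 0, 0]], rot=[[0, 0, 0], [0, 0, 0]])

```text
clock: 6.65
position: [0.613, 0.261, 0.0079]
ee_rot: [-0.0, 0.998, -0.059, 0.0]
contact_force: [-3.4, -0.6, 9.9]
opening: 0.0395
gripper_force: 30.0
```

carry_out(jaw=[0.46, 0.5, 0.56, 0.56, 0.56], dp=[[0, 0, 0], [0, 0, 0], [0, 0, 0], [0, 0, 1], [0, 0, 3]], rot=[[0, 0, 0], [0, 0, 0], [0, 0, 0], [0, 0, 0], [0, 0, 0]])

```text
clock: 7.15
position: [0.6105, 0.2599, 0.0446]
ee_rot: [0.001, 0.998, -0.059, -0.002]
contact_force: [-0.3, -0.4, -0.8]
opening: 0.0516
gripper_force: 0.0
```

carry_out(jaw=[0.56, 0.8, 0.8], dp=[[0, 0, 4], [0, 0, 1.4], [0, 0, 0]], rot=[[0, 0, 0], [0, 0, 0], [0, 0, 0]])

```text
clock: 7.45
position: [0.6143, 0.2615, 0.1035]
ee_rot: [-0.001, 0.998, -0.059, 0.002]
contact_force: [-0.6, 0.0, -0.6]
opening: 0.0651
gripper_force: 0.0
```

```bash
python3 look.py watch_gold g2 0.013; python3 look.py tray_gold tg2 0.005
```

```text
7.45 [0.6143 0.2615 0.1035] [-0.001  0.998 -0.059  0.002] 0.0651 [0.4  0.53 1.63 0.   0.98 2.09]
place 0.72 [319. 208.] [0.6123 0.2628]
mask 0.88 mean [613.4 261.3] rect [613.2 260.6] [37.7 45.4] 81.0 major 153.9 [ 9.7 10.6]
7.6 [0.6116 0.2604 0.0991] [ 0.     0.998 -0.059 -0.001] 0.0731 [0.4  0.53 1.63 0.   0.98 2.09]
mask 0.63 mean [646.8 258.2] rect [639.5 258.9] [109.6 156.1] 83.3 major 172.0 [32.1 44.6]
```

carry_out(jaw=[0.8, 0.8, 0.8, 0.8, 0.8], dp=[[-1.84, -3.48, 0], [-1.84, -3.48, 0], [-1.84, -3.48, 0], [-1.84, -3.48, 0], [-1.84, -3.48, 0]], rot=[[0, 0, 0.085], [0, 0, 0.085], [0, 0, 0.085], [0, 0, 0.085], [0, 0, 0.085]])

```text
clock: 8.25
position: [0.5191, 0.0855, 0.0996]
ee_rot: [0.0, 0.988, 0.155, -0.001]
contact_force: [1.0, -0.6, -0.0]
opening: 0.0736
gripper_force: 0.0
```

carry_out(jaw=[0.8, 0.8, 0.8, 0.8, 0.8], dp=[[-1.84, -3.48, 0], [-1.84, -3.48, 0], [-1.84, -3.48, 0], [-1.84, -3.48, 0], [-1.84, -3.48, 0]], rot=[[0, 0, 0.085], [0, 0, 0.085], [0, 0, 0.085], [0, 0, 0.085], [0, 0, 0.085]])

```text
clock: 8.75
position: [0.4272, -0.0883, 0.0998]
ee_rot: [-0.0, 0.933, 0.36, -0.0]
contact_force: [0.3, -0.1, 1.0]
opening: 0.0736
gripper_force: 0.0
```

carry_out(jaw=[0.8, 0.8], dp=[[0, 0, 0], [0, 0, 0]], rot=[[0, 0, 0], [0, 0, 0]])

```text
clock: 8.95
position: [0.4282, -0.0876, 0.1001]
ee_rot: [-0.0, 0.934, 0.357, -0.0]
contact_force: [-0.6, 0.1, 0.3]
opening: 0.0737
gripper_force: 0.0
```

```bash
python3 look.py watch_steel s1 0.008
python3 - <<'E'
import cv2,numpy as np
a=cv2.imread('pics/tg2_top.png');b=cv2.imread('pics/s1_top.png');cv2.imwrite('pics/c1.png',cv2.resize(np.hstack([a,b]),(800,400)))
E
```

```text
8.95 [ 0.4282 -0.0876  0.1001] [-0.     0.934  0.357 -0.   ] 0.0737 [-0.21  0.22  2.12  0.    0.79  0.64]
place 0.61 [324. 205.] [ 0.4315 -0.0898]
mask 0.94 mean [529.4 -51.7] rect [529.7 -52.9] [59.3 69.4] 65.0 major 142.4 [14.6 15.8]
mask 0.91 mean [431.1 -88.5] rect [431.1 -88.2] [43.2 48.6] 56.1 major 169.3 [10.7 11.5]
```

View pics/c1.png

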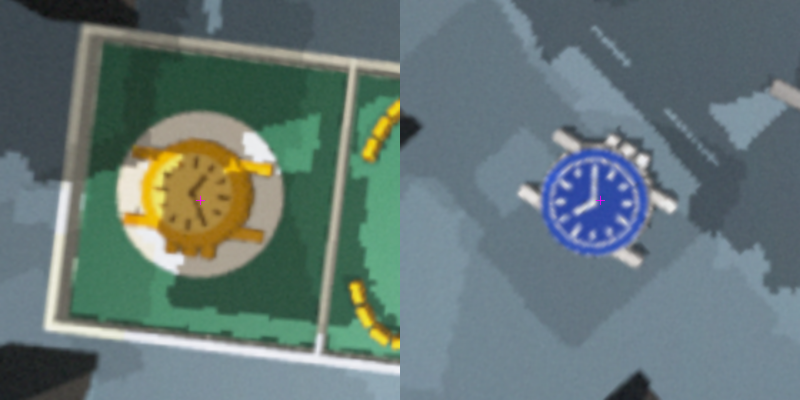

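Left: gold sits centred on its pad. Right: the steel watch at about (598,198) measures 43×49 mm, so it is the small one, with the crown at 56°. I grip along −124° with centre (0.4317, −0.0877).

carry_out(jaw=[0.8, 0.8, 0.8, 0.8, 0.8], dp=[[0.15, -0.03, -0.9], [0.16, -0.02, -0.9], [0, 0, -0.9], [0, 0, -0.9], [0, 0, -0.9]], rot=[[0, 0, -0.147], [0, 0, -0.147], [0, 0, -0.147], [0, 0, -0.147], [0, 0, -0.147]])

```text
clock: 9.6
position: [0.4323, -0.0866, 0.055]
ee_rot: [-0.0, 1.0, -0.003, 0.0]
contact_force: [-0.1, -0.1, 0.4]
opening: 0.0739
gripper_force: 0.0
```

carry_out(jaw=[0.8, 0.8, 0.8, 0.8, 0.8], dp=[[0, 0, -0.9], [0, 0, -0.9], [0, 0, -0.9], [0, 0, -0.9], [0, 0, -1]], rot=[[0, 0, -0.147], [0, 0, -0.147], [0, 0, -0.147], [0, 0, -0.147], [0, 0, 0]])

```text
clock: 10.1
position: [0.4324, -0.0867, 0.0089]
ee_rot: [-0.0, 0.957, -0.291, 0.0]
contact_force: [-0.5, 0.8, 0.0]
opening: 0.0738
gripper_force: 0.0
```

carry_out(jaw=[0.8, 0.8, 0.4, 0.4, 0.4], dp=[[0, 0, -0.7], [0, 0, 0], [0, 0, 0], [0, 0, 0], [0, 0, 0]], rot=[[0, 0, 0], [0, 0, 0], [0, 0, 0], [0, 0, 0], [0, 0, 0]])

```text
clock: 10.6
position: [0.432, -0.0878, 0.0028]
ee_rot: [-0.0, 0.957, -0.291, 0.0]
contact_force: [0.8, 0.2, -0.0]
opening: 0.0519
gripper_force: 0.0
```

carry_out(jaw=[0.35, 0.3, 0.3], dp=[[0, 0, 0], [0, 0, 0], [0, 0, 0]], rot=[[0, 0, 0], [0, 0, 0], [0, 0, 0]])

```text
clock: 10.9
position: [0.4319, -0.0878, 0.0028]
ee_rot: [-0.0, 0.957, -0.291, 0.0]
contact_force: [-1.0, -0.4, 3.8]
opening: 0.0416
gripper_force: 30.0
```

carry_out(jaw=[0.3, 0.3, 0.3, 0.3, 0.3], dp=[[0, 0, 1], [0, 0, 2], [0, 0, 3], [2.7, -2.67, 0.6], [2.7, -2.67, 0.6]], rot=[[0, 0, 0], [0, 0, 0], [0, 0, 0], [0, 0, 0.084], [0, 0, 0.084]])

```text
clock: 11.4
position: [0.4864, -0.1415, 0.0764]
ee_rot: [0.0, 0.978, -0.207, 0.001]
contact_force: [-0.1, -0.1, -1.2]
opening: 0.0413
gripper_force: 30.0
```

carry_out(jaw=[0.3, 0.3, 0.3, 0.3, 0.3], dp=[[2.7, -2.67, 0.6], [2.7, -2.67, 0.6], [2.7, -2.67, 0.6], [2.7, -2.67, 0.5], [2.7, -2.67, 0.5]], rot=[[0, 0, 0.084], [0, 0, 0.084], [0, 0, 0.084], [0, 0, 0.084], [0, 0, 0.084]])

```text
clock: 11.9
position: [0.6214, -0.2757, 0.1033]
ee_rot: [-0.0, 1.0, 0.001, -0.0]
contact_force: [0.9, 0.2, -1.1]
opening: 0.0413
gripper_force: 30.0
```

carry_out(jaw=[0.3, 0.3], dp=[[0, 0, 0], [0, 0, 0]], rot=[[0, 0, 0], [0, 0, 0]])

```text
clock: 12.1
position: [0.6203, -0.2747, 0.1025]
ee_rot: [-0.0, 1.0, -0.002, -0.0]
contact_force: [-1.1, 1.2, -1.4]
opening: 0.0413
gripper_force: 30.0
```

```bash
python3 look.py tray_steel ts 0.005
```

```text
12.1 [ 0.6203 -0.2747  0.1025] [-0.     1.    -0.002 -0.   ] 0.0413 [-0.42  0.55  1.6   0.    1.    1.16]
place 0.76 [314. 202.] [ 0.6237 -0.2697]
mask 0.76 mean [ 664.3 -273. ] rect [ 652.5 -273.4] [108.9 153.6] 86.4 major 168.1 [31.3 39. ]
```

View pics/ts_top.png

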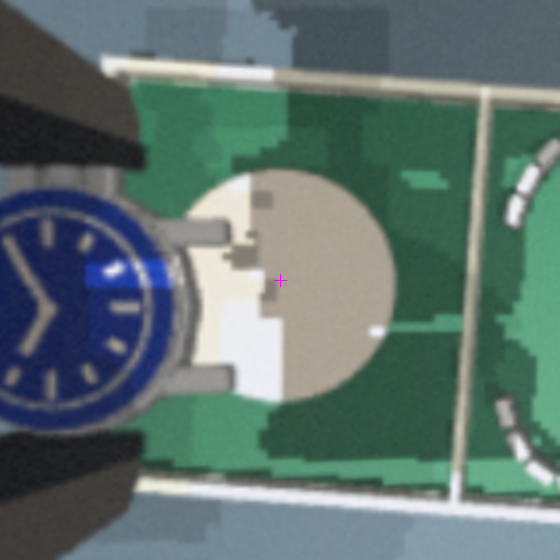

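The steel pad is centred at about (279,285) in the top view, i.e. (0.6236, −0.2711), with the tray turned about −4°.

carry_out(jaw=[0.3, 0.3, 0.3, 0.3, 0.3], dp=[[0.29, 0.48, -3], [0, 0, -3], [0, 0, -2], [0, 0, -0.9], [0, 0, -0.45]], rot=[[0, 0, -0.035], [0, 0, -0.035], [0, 0, 0], [0, 0, 0], [0, 0, 0]])

```text
clock: 12.75
position: [0.6229, -0.269, 0.0084]
ee_rot: [-0.0, 0.999, -0.036, -0.001]
contact_force: [-0.1, 0.8, -0.9]
opening: 0.0411
gripper_force: 30.0
```

carry_out(jaw=[0.3, 0.3, 0.3], dp=[[0, 0, -0.06], [0, 0, -0.05], [0, 0, 0]], rot=[[0, 0, 0], [0, 0, 0], [0, 0, 0]])

```text
clock: 13.05
position: [0.6243, -0.2701, 0.009]
ee_rot: [0.0, 0.999, -0.036, 0.001]
contact_force: [0.2, -0.4, -1.5]
opening: 0.0414
gripper_force: 30.0
```

carry_out(jaw=[0.3, 0.3, 0.3], dp=[[0, 0, -0.05], [0, 0, 0], [0, 0, 0]], rot=[[0, 0, 0], [0, 0, 0], [0, 0, 0]])

```text
clock: 13.35
position: [0.6239, -0.2699, 0.0078]
ee_rot: [0.0, 0.999, -0.036, 0.0]
contact_force: [-0.6, 0.5, 2.3]
opening: 0.0413
gripper_force: 30.0
```

carry_out(jaw=[0.3, 0.3, 0.3], dp=[[0, 0, -0.05], [0, 0, 0], [0, 0, 0]], rot=[[0, 0, 0], [0, 0, 0], [0, 0, 0]])

```text
clock: 13.65
position: [0.6239, -0.2699, 0.0078]
ee_rot: [0.0, 0.999, -0.036, 0.0]
contact_force: [-2.1, 0.2, 6.4]
opening: 0.0417
gripper_force: 30.0
```

carry_out(jaw=[0.48, 0.53, 0.58, 0.58, 0.58], dp=[[0, 0, 0], [0, 0, 0], [0, 0, 0], [0, 0, 1], [0, 0, 3]], rot=[[0, 0, 0], [0, 0, 0], [0, 0, 0], [0, 0, 0], [0, 0, 0]])

```text
clock: 14.15
position: [0.6215, -0.2689, 0.0449]
ee_rot: [-0.001, 0.999, -0.036, -0.002]
contact_force: [0.9, 0.2, 0.1]
opening: 0.0535
gripper_force: 0.0
```

carry_out(jaw=[0.58, 0.8, 0.8, 0.8], dp=[[0, 0, 4], [0, 0, 1.3], [0, 0, 0], [0, 0, 0]], rot=[[0, 0, 0], [0, 0, 0], [0, 0, 0], [0, 0, 0]])

```text
clock: 14.55
position: [0.6231, -0.2696, 0.0993]
ee_rot: [-0.0, 0.999, -0.036, -0.0]
contact_force: [-1.5, -0.2, -1.3]
opening: 0.0736
gripper_force: 0.0
```

```bash
python3 look.py watch_steel s2 0.013
```

```text
14.55 [ 0.6231 -0.2696  0.0993] [-0.     0.999 -0.036 -0.   ] 0.0736 [-0.41  0.55  1.6  -0.    0.99  1.23]
place 0.78 [322. 204.] [ 0.6247 -0.2714]
place 0.66 [144. 294.] [ 0.5302 -0.0564]
mask 0.77 mean [ 624.2 -270.4] rect [ 624.  -269.8] [41.8 49.2] 87.2 major -179.9 [10.7 11.4]
mask 0.73 mean [560.4 -63.5] rect [563.  -68.1] [45.7 19.4] 85.4 major 77.1 [ 4.9 11.9]
```

carry_out(jaw=[0.8, 0.8, 0.8, 0.8, 0.8], dp=[[-1.13, 3.87, 0], [-1.13, 3.87, 0], [-1.13, 3.87, 0], [-1.13, 3.87, 0], [-1.13, 3.87, 0]], rot=[[0, 0, 0], [0, 0, 0], [0, 0, 0], [0, 0, 0], [0, 0, 0]])

```text
clock: 15.2
position: [0.5657, -0.0749, 0.0986]
ee_rot: [-0.0, 0.999, -0.036, -0.001]
contact_force: [0.9, 0.0, -0.3]
opening: 0.0738
gripper_force: 0.0
```

carry_out(jaw=[0.8, 0.8, 0.8, 0.8, 0.8], dp=[[-1.13, 3.87, 0], [-1.13, 3.87, 0], [-1.13, 3.87, 0], [-1.13, 3.87, 0], [-1.13, 3.87, 0]], rot=[[0, 0, 0], [0, 0, 0], [0, 0, 0], [0, 0, 0], [0, 0, 0]])

```text
clock: 15.7
position: [0.5092, 0.1185, 0.0988]
ee_rot: [0.0, 0.999, -0.036, -0.001]
contact_force: [1.3, 0.2, -0.5]
opening: 0.0734
gripper_force: 0.0
```

carry_out(jaw=[0.8, 0.8, 0.8, 0.8, 0.8], dp=[[-1.13, 3.87, 0], [-1.13, 3.87, 0], [-1.13, 3.87, 0], [-1.13, 3.87, 0], [-1.13, 3.87, 0]], rot=[[0, 0, 0], [0, 0, 0], [0, 0, 0], [0, 0, 0], [0, 0, 0]])

```text
clock: 16.2
position: [0.4528, 0.3118, 0.0988]
ee_rot: [0.001, 0.999, -0.036, -0.001]
contact_force: [0.0, -0.1, 0.6]
opening: 0.0736
gripper_force: 0.0
```

carry_out(jaw=[0.8, 0.8, 0.8], dp=[[0, 0, 0], [0, 0, 0], [0, 0, 0]], rot=[[0, 0, 0], [0, 0, 0], [0, 0, 0]])

```text
clock: 16.5
position: [0.4538, 0.3096, 0.0991]
ee_rot: [0.001, 0.999, -0.036, -0.001]
contact_force: [-0.2, 0.6, 0.2]
opening: 0.0737
gripper_force: 0.0
```

```bash
python3 look.py watch_black b1 0.008
python3 - <<'E'
import cv2,numpy as np
a=cv2.imread('pics/s2_top.png');b=cv2.imread('pics/b1_top.png');cv2.imwrite('pics/c2.png',cv2.resize(np.hstack([a,b]),(800,400)))
E
```

```text
16.5 [0.4538 0.3096 0.0991] [ 0.001  0.999 -0.036 -0.001] 0.0737 [ 0.6   0.38  1.89 -0.    0.87  2.24]
place 0.6 [310. 207.] [0.4533 0.3185]
mask 0.86 mean [454.3 317.6] rect [454.5 318. ] [45.  49.8] 1.2 major 79.0 [11.1 11.8]
```

View pics/c2.png

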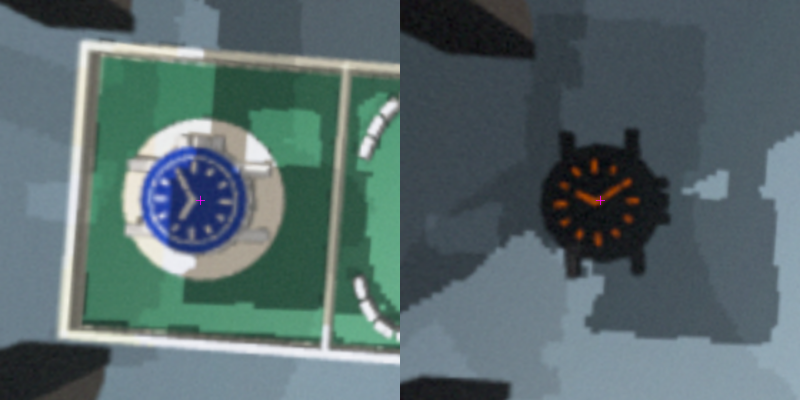

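Left: steel sits centred. Right: the black watch is at about (602,202), upright, with its crown at +2°. I grip along +2° with centre (0.4555, 0.3178).

carry_out(jaw=[0.8, 0.8, 0.8, 0.8, 0.8], dp=[[0.14, 0.71, -0.7], [0, 0, -0.7], [0, 0, -0.7], [0, 0, -0.7], [0, 0, -0.7]], rot=[[0, 0, 0.14], [0, 0, 0.14], [0, 0, 0.14], [0, 0, 0.14], [0, 0, 0.14]])

```text
clock: 17.15
position: [0.4559, 0.3169, 0.0647]
ee_rot: [0.0, 0.95, 0.311, 0.0]
contact_force: [0.3, 0.8, 1.0]
opening: 0.0735
gripper_force: 0.0
```

carry_out(jaw=[0.8, 0.8, 0.8, 0.8, 0.8], dp=[[0, 0, -0.7], [0, 0, -0.7], [0, 0, -0.7], [0, 0, -0.7], [0, 0, -0.7]], rot=[[0, 0, 0.14], [0, 0, 0.14], [0, 0, 0.14], [0, 0, 0.14], [0, 0, 0.14]])

```text
clock: 17.65
position: [0.4559, 0.3169, 0.0297]
ee_rot: [0.0, 0.786, 0.618, -0.0]
contact_force: [-0.6, -0.5, -0.7]
opening: 0.0735
gripper_force: 0.0
```

carry_out(jaw=[0.8, 0.8, 0.8, 0.8, 0.8], dp=[[0, 0, -0.7], [0, 0, -0.7], [0, 0, -0.9], [0, 0, -0.43], [0, 0, 0]], rot=[[0, 0, 0.14], [0, 0, 0.14], [0, 0, 0], [0, 0, 0], [0, 0, 0]])

```text
clock: 18.15
position: [0.4552, 0.3171, 0.0019]
ee_rot: [-0.0, 0.695, 0.719, -0.001]
contact_force: [-0.2, 0.0, 0.5]
opening: 0.0736
gripper_force: 0.0
```

carry_out(jaw=[0.45, 0.4, 0.4, 0.35, 0.35], dp=[[0, 0, 0], [0, 0, 0], [0, 0, 0], [0, 0, 0], [0, 0, 0]], rot=[[0, 0, 0], [0, 0, 0], [0, 0, 0], [0, 0, 0], [0, 0, 0]])

```text
clock: 18.65
position: [0.4556, 0.3179, 0.0028]
ee_rot: [0.0, 0.694, 0.72, 0.0]
contact_force: [0.3, 0.0, 3.1]
opening: 0.0436
gripper_force: 30.0
```

carry_out(jaw=[0.35, 0.35, 0.35, 0.35, 0.35], dp=[[0, 0, 1], [0, 0, 2], [0, 0, 3], [1.36, -1.96, 0.36], [1.36, -1.96, 0.36]], rot=[[0, 0, 0], [0, 0, 0], [0, 0, 0], [0, 0, -0.146], [0, 0, -0.146]])

```text
clock: 19.15
position: [0.4834, 0.279, 0.0716]
ee_rot: [0.0, 0.793, 0.61, 0.001]
contact_force: [-0.3, -0.1, -1.2]
opening: 0.0434
gripper_force: 30.0
```

carry_out(jaw=[0.35, 0.35, 0.35, 0.35, 0.35], dp=[[1.36, -1.96, 0.36], [1.36, -1.96, 0.36], [1.36, -1.96, 0.36], [1.36, -1.96, 0.36], [1.36, -1.96, 0.36]], rot=[[0, 0, -0.146], [0, 0, -0.146], [0, 0, -0.146], [0, 0, -0.146], [0, 0, -0.146]])

```text
clock: 19.65
position: [0.5512, 0.1798, 0.0886]
ee_rot: [-0.0, 0.958, 0.286, 0.0]
contact_force: [0.4, -0.1, -0.8]
opening: 0.0433
gripper_force: 30.0
```

carry_out(jaw=[0.35, 0.35, 0.35, 0.35, 0.35], dp=[[1.36, -1.96, 0.36], [1.36, -1.96, 0.36], [1.36, -1.96, 0.36], [1.36, -1.96, 0.36], [0, 0, 0]], rot=[[0, 0, -0.146], [0, 0, -0.146], [0, 0, -0.146], [0, 0, -0.146], [0, 0, 0]])

```text
clock: 20.15
position: [0.607, 0.1003, 0.1034]
ee_rot: [0.0, 1.0, -0.002, 0.001]
contact_force: [-0.2, 0.3, -0.3]
opening: 0.0435
gripper_force: 30.0
```

carry_out(jaw=[0.35, 0.35], dp=[[0, 0, 0], [0, 0, 0]], rot=[[0, 0, 0], [0, 0, 0]])

```text
clock: 20.35
position: [0.6044, 0.1027, 0.1022]
ee_rot: [-0.0, 1.0, 0.002, -0.0]
contact_force: [-0.6, 0.8, -1.0]
opening: 0.0433
gripper_force: 30.0
```

```bash
python3 look.py tray_black tb 0.005
```

```text
20.35 [0.6044 0.1027 0.1022] [-0.     1.     0.002 -0.   ] 0.0433 [0.17 0.46 1.75 0.   0.93 1.73]
place 0.81 [317. 204.] [0.6059 0.1052]
mask 0.76 mean [649.3 105.3] rect [642.2 105.4] [142.5 109.2] 0.9 major -177.1 [31.7 38.2]
mask 0.41 mean [ 622.1 -278.3] rect [ 622.7 -279.5] [53.1 49.1] 89.6 major 75.4 [12.4 13.5]
```

View pics/tb_top.png

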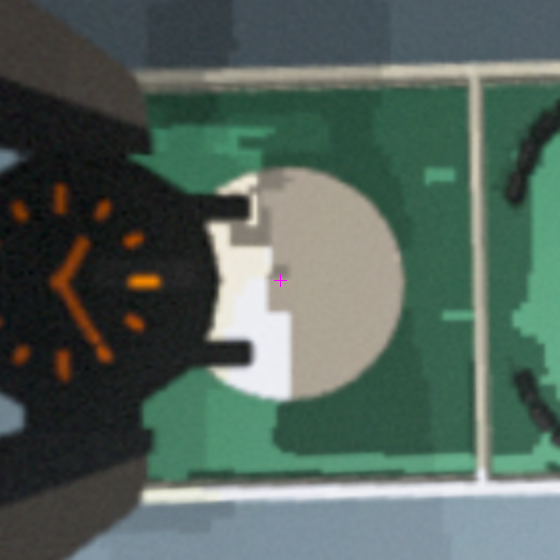

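The black pad is centred at about (287,283), i.e. (0.6078, 0.1043), with the tray turned about +1°.

carry_out(jaw=[0.35, 0.35, 0.35, 0.35, 0.35], dp=[[0.27, 0.09, -3], [0, 0, -3], [0, 0, -2], [0, 0, -0.9], [0, 0, -0.45]], rot=[[0, 0, 0.02], [0, 0, 0], [0, 0, 0], [0, 0, 0], [0, 0, 0]])

```text
clock: 21.0
position: [0.6072, 0.1034, 0.0079]
ee_rot: [0.0, 1.0, 0.011, -0.001]
contact_force: [0.7, 0.9, 0.2]
opening: 0.0434
gripper_force: 30.0
```

carry_out(jaw=[0.35, 0.35, 0.35, 0.35], dp=[[0, 0, -0.06], [0, 0, -0.05], [0, 0, 0], [0, 0, 0]], rot=[[0, 0, 0], [0, 0, 0], [0, 0, 0], [0, 0, 0]])

```text
clock: 21.4
position: [0.6083, 0.1032, 0.0083]
ee_rot: [-0.0, 1.0, 0.011, 0.001]
contact_force: [0.1, -0.4, 0.2]
opening: 0.0434
gripper_force: 30.0
```

carry_out(jaw=[0.35, 0.35, 0.35], dp=[[0, 0, -0.05], [0, 0, 0], [0, 0, 0]], rot=[[0, 0, 0], [0, 0, 0], [0, 0, 0]])

```text
clock: 21.7
position: [0.6082, 0.1031, 0.0078]
ee_rot: [-0.0, 1.0, 0.011, 0.0]
contact_force: [-0.1, 0.6, 5.6]
opening: 0.0434
gripper_force: 30.0
```

carry_out(jaw=[0.5, 0.55, 0.6, 0.6, 0.6], dp=[[0, 0, 0], [0, 0, 0], [0, 0, 0], [0, 0, 1], [0, 0, 3]], rot=[[0, 0, 0], [0, 0, 0], [0, 0, 0], [0, 0, 0], [0, 0, 0]])

```text
clock: 22.2
position: [0.6057, 0.1027, 0.0455]
ee_rot: [0.0, 1.0, 0.011, -0.002]
contact_force: [0.1, 0.4, 0.1]
opening: 0.0554
gripper_force: 0.0
```

carry_out(jaw=[0.6, 0.8, 0.8, 0.8], dp=[[0, 0, 4], [0, 0, 1.3], [0, 0, 0], [0, 0, 0]], rot=[[0, 0, 0], [0, 0, 0], [0, 0, 0], [0, 0, 0]])

```text
clock: 22.6
position: [0.6073, 0.103, 0.0995]
ee_rot: [0.0, 1.0, 0.011, -0.0]
contact_force: [-0.1, 0.3, -0.3]
opening: 0.0735
gripper_force: 0.0
```

```bash
python3 look.py watch_black b2 0.013
```

```text
22.6 [0.6073 0.103  0.0995] [ 0.     1.     0.011 -0.   ] 0.0735 [0.17 0.47 1.75 0.   0.93 1.71]
place 0.9 [318. 206.] [0.607  0.1048]
place 0.72 [159. 200.] [0.6097 0.2626]
mask 0.65 mean [609.6 103.6] rect [609.5 102.8] [51.9 43.4] 2.6 major -179.6 [11.1 12. ]
```

carry_out(jaw=[0.8, 0.8, 0.8, 0.8, 0.8], dp=[[-1.21, -4.04, 0], [-1.21, -4.04, 0], [-1.21, -4.04, 0], [-1.21, -4.04, 0], [-1.21, -4.04, 0]], rot=[[0, 0, 0], [0, 0, 0], [0, 0, 0], [0, 0, 0], [0, 0, 0]])

```text
clock: 23.25
position: [0.5459, -0.1002, 0.0989]
ee_rot: [-0.0, 1.0, 0.011, -0.001]
contact_force: [0.5, -1.5, -0.0]
opening: 0.0736
gripper_force: 0.0
```

carry_out(jaw=[0.8, 0.8, 0.8, 0.8, 0.8], dp=[[-1.21, -4.04, 0], [-1.21, -4.04, 0], [-1.21, -4.04, 0], [-1.21, -4.04, 0], [-1.21, -4.04, 0]], rot=[[0, 0, 0], [0, 0, 0], [0, 0, 0], [0, 0, 0], [0, 0, 0]])

```text
clock: 23.75
position: [0.4854, -0.3021, 0.0988]
ee_rot: [-0.001, 1.0, 0.011, -0.001]
contact_force: [0.8, -0.5, 0.3]
opening: 0.0733
gripper_force: 0.0
```

carry_out(jaw=[0.8, 0.8, 0.8], dp=[[0, 0, 0], [0, 0, 0], [0, 0, 0]], rot=[[0, 0, 0], [0, 0, 0], [0, 0, 0]])

```text
clock: 24.05
position: [0.4865, -0.2998, 0.0993]
ee_rot: [-0.001, 1.0, 0.011, -0.001]
contact_force: [0.3, 0.5, 0.9]
opening: 0.0735
gripper_force: 0.0
```

```bash
python3 look.py die d1 0.018
python3 - <<'E'
import cv2,numpy as np
a=cv2.imread('pics/b2_top.png');b=cv2.imread('pics/d1_top.png');cv2.imwrite('pics/c3.png',cv2.resize(np.hstack([a,b]),(800,400)))
E
```

```text
24.05 [ 0.4865 -0.2998  0.0993] [-0.001  1.     0.011 -0.001] 0.0735 [-0.56  0.41  1.85  0.    0.89  0.99]
place 0.77 [323. 206.] [ 0.4864 -0.3027]
mask 0.86 mean [ 487.8 -303. ] rect [ 487.4 -303.4] [40.4 40.6] 56.9 major -171.9 [ 9.9 10.6]
mask 0.54 mean [435.8  -2.5] rect [437.5  -2. ] [32.4 65.6] 31.1 major 113.8 [ 8.1 17.3]
```

View pics/c3.png

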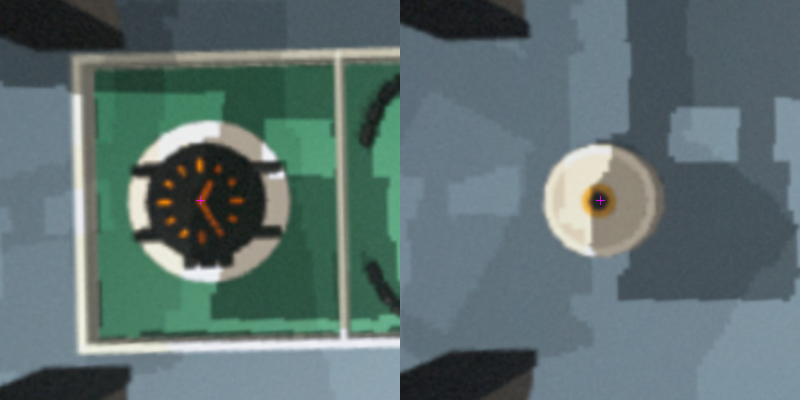

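Left: black sits centred on its pad. Right: the die is at about (600,200), hole up, i.e. (0.487, −0.303).

carry_out(jaw=[0.8, 0.8, 0.8, 0.8, 0.8], dp=[[0.02, -0.21, -3], [0, 0, -3], [0, 0, -2], [0, 0, -1.35], [0, 0, 0]], rot=[[0, 0, 0], [0, 0, 0], [0, 0, 0], [0, 0, 0], [0, 0, 0]])

```text
clock: 24.7
position: [0.4863, -0.3018, 0.0051]
ee_rot: [-0.001, 1.0, 0.011, -0.001]
contact_force: [0.3, 0.6, 0.2]
opening: 0.0734
gripper_force: 0.0
```

carry_out(jaw=[0.45, 0.4, 0.35, 0.35, 0.35], dp=[[0, 0, 0], [0, 0, 0], [0, 0, 0], [0, 0, 0], [0, 0, 0]], rot=[[0, 0, 0], [0, 0, 0], [0, 0, 0], [0, 0, 0], [0, 0, 0]])

```text
clock: 25.2
position: [0.4873, -0.3032, 0.0072]
ee_rot: [0.0, 1.0, 0.011, 0.0]
contact_force: [-0.4, 0.2, 4.0]
opening: 0.0388
gripper_force: 30.0
```

carry_out(jaw=[0.35, 0.35, 0.35, 0.35, 0.35], dp=[[0, 0, 1], [0, 0, 2], [0, 0, 3], [2.6, 3.25, 0.6], [2.6, 3.25, 0.6]], rot=[[0, 0, 0], [0, 0, 0], [0, 0, 0], [0, 0, 0], [0, 0, 0]])

```text
clock: 25.7
position: [0.5398, -0.2383, 0.0806]
ee_rot: [0.0, 1.0, 0.01, 0.001]
contact_force: [0.3, 0.1, -0.8]
opening: 0.0391
gripper_force: 30.0
```

carry_out(jaw=[0.35, 0.35, 0.35, 0.35, 0.35], dp=[[2.6, 3.25, 0.6], [2.6, 3.25, 0.6], [2.6, 3.25, 0.6], [2.6, 3.25, 0.6], [0, 0, 0]], rot=[[0, 0, 0], [0, 0, 0], [0, 0, 0], [0, 0, 0], [0, 0, 0]])

```text
clock: 26.2
position: [0.6466, -0.1043, 0.1044]
ee_rot: [-0.0, 1.0, 0.013, 0.002]
contact_force: [0.3, -0.1, -0.0]
opening: 0.0391
gripper_force: 30.0
```

carry_out(jaw=[0.35, 0.35], dp=[[0, 0, 0], [0, 0, 0]], rot=[[0, 0, 0], [0, 0, 0]])

```text
clock: 26.4
position: [0.642, -0.1086, 0.1025]
ee_rot: [0.0, 1.0, 0.011, -0.001]
contact_force: [0.2, -0.6, -1.2]
opening: 0.0387
gripper_force: 30.0
```

```bash
python3 look.py die_rack dr 0.010
```

```text
26.4 [ 0.642  -0.1086  0.1025] [ 0.     1.     0.011 -0.001] 0.0387 [-0.17  0.51  1.66 -0.    0.97  1.38]
place 0.85 [320. 196.] [ 0.6507 -0.1085]
mask 0.79 mean [ 688.4 -103.9] rect [ 681.9 -103.9] [146.5 105.6] 2.0 major -178.6 [30.4 39.4]
mask 0.63 mean [644.3  98.1] rect [636.6 103.6] [153.3 115.4] 1.4 major -179.4 [33.8 44.2]
```

View pics/dr_top.png

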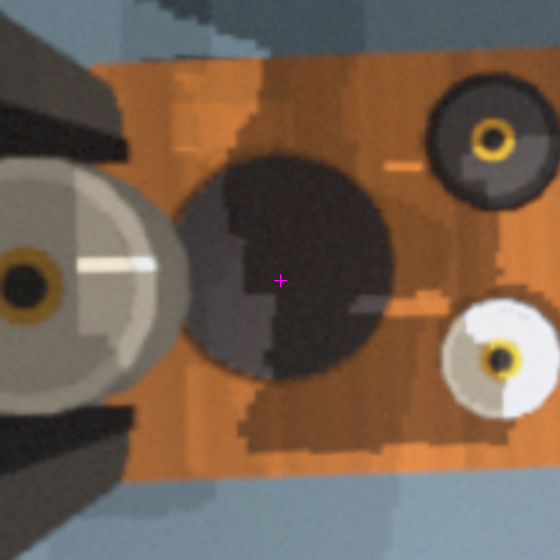

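The recess rim is centred at about (281,268), i.e. (0.651, −0.1053), with the rack turned +2°.

carry_out(jaw=[0.35, 0.35, 0.35, 0.35, 0.35], dp=[[0.8, 0.27, -3], [0, 0, -3], [0, 0, -1.8], [0, 0, -0.7], [0, 0, -0.35]], rot=[[0, 0, 0.02], [0, 0, 0], [0, 0, 0], [0, 0, 0], [0, 0, 0]])

```text
clock: 27.05
position: [0.6504, -0.1059, 0.0136]
ee_rot: [-0.0, 1.0, 0.02, -0.001]
contact_force: [-0.4, 0.7, -0.4]
opening: 0.039
gripper_force: 30.0
```

carry_out(jaw=[0.35, 0.35, 0.35, 0.35], dp=[[0, 0, -0.1], [0, 0, -0.07], [0, 0, 0], [0, 0, 0]], rot=[[0, 0, 0], [0, 0, 0], [0, 0, 0], [0, 0, 0]])

```text
clock: 27.45
position: [0.6516, -0.1054, 0.0133]
ee_rot: [0.0, 1.0, 0.021, 0.001]
contact_force: [-1.3, -0.7, 3.0]
opening: 0.039
gripper_force: 30.0
```

carry_out(jaw=[0.35, 0.35, 0.35], dp=[[0, 0, -0.05], [0, 0, 0], [0, 0, 0]], rot=[[0, 0, 0], [0, 0, 0], [0, 0, 0]])

```text
clock: 27.75
position: [0.6516, -0.1054, 0.0132]
ee_rot: [0.0, 1.0, 0.021, 0.001]
contact_force: [-2.2, 0.1, 7.6]
opening: 0.0386
gripper_force: 30.0
```

Contact confirmed, so I release, retreat and check.

carry_out(jaw=[0.47, 0.53, 0.6, 0.6, 0.6], dp=[[0, 0, 0], [0, 0, 0], [0, 0, 0], [0, 0, 1], [0, 0, 3]], rot=[[0, 0, 0], [0, 0, 0], [0, 0, 0], [0, 0, 0], [0, 0, 0]])

```text
clock: 28.25
position: [0.6488, -0.1049, 0.05]
ee_rot: [-0.0, 1.0, 0.021, -0.003]
contact_force: [-0.4, -0.1, -0.5]
opening: 0.0553
gripper_force: 0.0
```

carry_out(jaw=[0.6, 0.6, 0.6, 0.6, 0.6], dp=[[0, 0, 4], [0, 0, 4], [-2, 0, 4], [-2, 0, 4], [0, 0, 0]], rot=[[0, 0, 0], [0, 0, 0], [0, 0, 0], [0, 0, 0], [0, 0, 0]])

```text
clock: 28.75
position: [0.6122, -0.1058, 0.2185]
ee_rot: [0.001, 1.0, 0.021, 0.004]
contact_force: [-0.5, 0.2, 0.0]
opening: 0.055
gripper_force: 0.0
```

carry_out(jaw=[0.6, 0.6, 0.6], dp=[[0, 0, 0], [0, 0, 0], [0, 0, 0]], rot=[[0, 0, 0], [0, 0, 0], [0, 0, 0]])

```text
clock: 29.05
position: [0.6105, -0.1051, 0.2103]
ee_rot: [-0.0, 1.0, 0.021, -0.001]
contact_force: [0.9, -0.1, -0.2]
opening: 0.0552
gripper_force: 0.0
```

Run:
```python
from h import *
a=snap('wrist','end_w'); b=snap('scene','end_s')[150:340,150:520]
b=cv2.resize(b,(640,329)); cv2.imwrite('pics/end.png',cv2.resize(np.vstack([a,b]),(520,592))[:,:,::-1])
```

```text
(no output)
```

View pics/end.png

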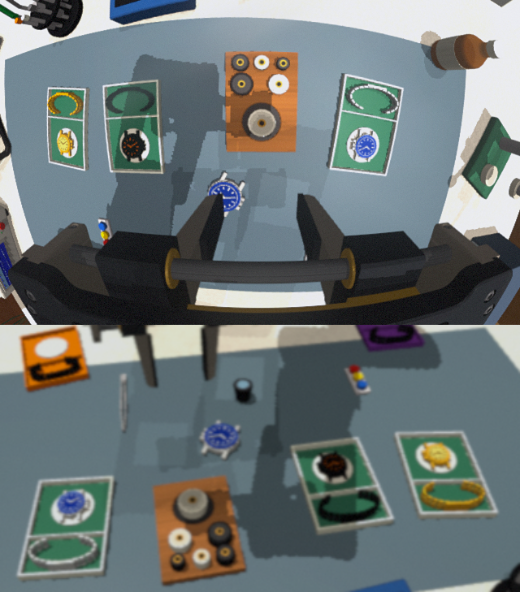

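The final view shows gold at (66,143), black at (133,145) and small steel at (362,145) on their pads, with the die at (262,122) in the recess. The loupe, tweezers and large steel watch have not moved.

```bash
python3 -c "
from station import env
print(env.sign_off())"
```

```text
the job is handed in; nothing more can be done
None
```

The job is handed in at about 29 s of the 93 s allowed: the gold, small steel and black watch heads are dial up on the pads of their own trays, the die is flat in the rack recess with its hole up, and the loupe and tweezers were left alone; the hand-in call returned no verdict.

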